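# Gauge two look-alike cup sleeves on a slanted peg, sort them and shut the box

### The arm

A 7-joint arm with a two-finger parallel gripper is mounted at the origin on the work surface. World frame = base frame: x ahead of the robot, y to its left, z up, the work surface at z = 0. Lengths are in m, angles in rad, forces in N, time in s.
With the tool pointing down it reaches from about 0.4 to 0.9 m from the base axis. Payload 5.6 kg.
Tool frame: the origin (TCP) lies midway between the tips of the shut fingers; the grasp point (between the pads) lies 19 mm behind it; z points along the fingers, y is the line along which they close (so a half turn about z gives the same grasp; the last joint's range is limited). The gripper opens to 92 mm and grips with 3 to 60 N. Pads are 20 mm wide; open, the fingers measure 128 mm over their backs; the gripper's body (75 mm by 189 mm) begins 69 mm behind the grasp point.
Start: joints at [1.179, 0.468, -0.012, 1.603, 0.006, 1.071, -0.056], TCP at [0.222, -0.611, 0.215] pointing down, gripper open.
Joint ranges: [-2.53, 2.53], [-0.31, 2.02], [-1.57, 1.55], [0.28, 2.44], [-1.29, 4.43], [0.15, 1.84], [-2.92, 2.92]. Speed limits (rad/s): [2.57, 2.57, 3.14, 3.14, 3.14, 3.14, 3.14].

### API

Orientations are given as a unit quaternion [x, y, z, w].
In Python, from station import * gives the robot as it stands. Calls block until the motion is done:
- movep(position, orientation): joint-space move of the TCP to a pose.
- movel(position, vel=0.15, attitude=None): straight line of the TCP; attitude=None keeps the orientation; vel is the mean speed in m/s.
- set_joints(angles): joint-space move.
- gripper_open() and gripper_close(effort=None): open the fingers fully, or close them until they stop; effort is the grip in N (None keeps the last).
- pause(seconds).
- inverse_kinematics(position, orientation): joint angles nearest the present ones, or None.
- sense(): the state.
- capture(name): name is "scene" or "top" or "wrist"; returns a dict with "pixels" (420x560x3 uint8, red, green, blue), "range_z" (420x560 float32, m along the optical axis (not along the pixel's ray), 0 where there is no reading), "fx", "fy", "cx", "cy" (pixels), "world_to_cam" (4x4, takes a point from world to camera coordinates). Camera axes: x right, y up, looking along -z (the intrinsics and any distortion apply to the point x, -y, -z); pixel columns grow to the right and rows downward; lengths in m; the calibration is good to about 2 mm. A picture is of the moment at which its call begins.
A pose or a line that the arm cannot do raises PlanningError and nothing moves.
- close_job(): hands the job in; it is judged then, once.
The state is a dict: "t": time; "joint_positions": joint angles; "dq": joint speeds; "joint_efforts": joint torques, N m; "tool_pos": TCP position; "tool_rot": TCP orientation; "force": force on the tool from outside, world axes, zero at the start; "wrist_torque": the same for the moment, N m; "finger_gap": opening from 0.0 (shut) to 1.0 (fully open); "finger_force": force on a finger pad.
Only numpy, scipy, OpenCV 4.12 (cv2) and the standard library are available. Lean on these libraries where they do the work, as an engineer would, in place of code of your own. Each camera call takes 0.05 s, during which the arm holds its last target. There are 200 camera calls.

### The job

Slide each of the two orange cup sleeves in turn down over the slanted cream gauge peg as far as it will go, without forcing it, and put it in its place before you try the other: a sleeve that goes right down to the peg's collar is to stand upright in the lime box, one that stops part-way is to stand upright on the sky-blue tray. When both are sorted, shut the lime box's lid. Leave the cups, crockery, bottle and spoon where they are.

Things in the scene. Friction and masses are not known exactly. Their poses are not given: they have to be found in the camera images.
- sleeve_a: Orange rigid tube open at both ends, outside diameter 60, length 90, bore 48, mass 60 to 120 g, standing upright at the start; origin at the centre of its lower end, z along the tube. Two look-alikes: one bore is clear, the other has an inner lip (opening 31) half-way, 40 from either end. Which is which is not told. Either end may go on the peg.
- sleeve_b: Same description as sleeve_a (look-alike; one of the two has the inner lip).
- sleeve_a_mid (a point): Centre of sleeve_a, on its axis, 45 from either end.
- sleeve_b_mid (a point): Centre of sleeve_b, on its axis, 45 from either end.
- gauge_pin: Cream gauge peg, fixed, leaning 35 degrees from vertical roughly towards the robot. Origin: centre of the collar's upper face, 75 above the table; z runs along the peg to its tip, y is level. Peg diameter 41, tip at z = 80, tapering to 30 over the last 14. Collar diameter 68, 12 thick, below z = 0. A clear sleeve ends with its centre at z = 45, the lipped one at z = 85.
- gauge: Fixed wooden foot of the gauge peg, 150 (x) x 120 (y) x 26 high. Origin on the table, 75 straight below the centre of the collar's upper face; the foot runs from 55 on the robot's side (-x) to 95 beyond it. x points away from the robot.
- box: Lime open-topped box, outside 140 (x) x 170 (y) x 105 high, walls and floor 5; fixed. Origin at the centre of its underside, -x side roughly towards the robot; the lid is hinged on its +x rim.
- lid (a joint): Angle of the box's lime lid, rad: 0 = shut flat on the box, grows as it opens, 1.57 = upright, 1.9 = stop. Stiff hinge: the lid stays where it is left; about 2 to 4 N at its front edge moves it.
- lid_hinge (a point): Middle of the lid's hinge line, on the far (+x) rim of the box, 105 above the table; its axes turn with the lid. The lid plate reaches 140 from here (170 wide, 7 thick) with a 50 wide tab 18 longer.
- lid_front (a point): Middle of the lid's front edge on its outer face: the upper face when shut, the face turned away from the robot when open.
- tray: Sky-blue low square tray, outside 130 x 130 x 18 high, walls and floor 5; fixed. Origin at the centre of its underside.
- cup_lime: Lime sippy cup with white top and flap, 72 diameter, 141 high, two handles 120 across, loose bystander; body frame: origin at the centre of its underside, z up when standing
- cup_sky: Sky-blue sippy cup, same shape as the lime one, loose bystander; body frame: origin at the centre of its underside, z up when standing
- egg_cup: White ceramic egg cup, 50 diameter, 62 high, loose bystander; body frame: origin at the centre of its underside, z up when standing
- bottle: White push dispenser bottle, empty, 64 diameter, 184 high, loose bystander; body frame: origin at the centre of its underside, z up when standing
- spoon: Wooden spoon, 200 long, lying along its x axis, loose bystander
- bowl: Blue ceramic bowl, 100 diameter, 45 high, loose bystander; body frame: origin at the centre of its underside, z up when standing
- mug: Terracotta mug, 76 diameter, 85 high, handle towards its +y, loose bystander; body frame: origin at the centre of its underside, z up when standing
There are look-alikes about, which are no part of the job. What is shaped like the sleeve_b but purple or yellow is not meant.

How it is judged:
By the outcome, as a careful person would: the job done as asked, in the order asked, and still so for the second after the job is handed in, with the robot touching nothing.
It also fails if it takes over 72 s, if anything falls off the work surface, if the arm or the gripper's body presses on something with over 40 N, if the wrist force passes 120 N, or if a joint passes its speed limit or range.

## Working session

There is one attempt and no reset: what is moved stays moved. The work goes in short steps, each a Python script; the robot and the scene stay as the last script left them, time stands still between calls to the robot, and variables do not carry over. Pictures are saved under pics/ and viewed, at most 10 in all, crops included, and the job is handed in when it is done.

```bash
mkdir -p pics; ls
cat > h.py <<'E'
from station import *
import numpy as np, cv2
from scipy.spatial.transform import Rotation as R
def snap(cam,name=None):
    c=capture(cam)
    if name: cv2.imwrite('pics/'+name,c['pixels'][:,:,::-1])
    np.savez('pics/last_'+cam+'.npz',**c)
    return c
def cloud(c):
    z=np.asarray(c['range_z']).astype(float); v,u=np.mgrid[:z.shape[0],:z.shape[1]]
    P=np.stack([(u-c['cx'])/c['fx']*z,-(v-c['cy'])/c['fy']*z,-z,np.ones_like(z)],-1)
    W=P@np.linalg.inv(c['world_to_cam']).T
    W[z<=0]=np.nan
    return W[...,:3]
E
python3 - <<'E'
from h import *
for n in ('scene','top'):
    c=snap(n,n+'0.png'); print(n,[k for k in c],c['fx'],np.round(np.linalg.inv(c['world_to_cam']),3).tolist())
print(sense())
E
```

```text
pics
scene ['pixels', 'range_z', 'fx', 'fy', 'cx', 'cy', 'world_to_cam'] 407.98978383798635 [[0.267, -0.516, 0.814, 1.486], [0.964, 0.138, -0.228, -0.241], [0.005, 0.845, 0.534, 0.75], [0.0, 0.0, 0.0, 1.0]]
top ['pixels', 'range_z', 'fx', 'fy', 'cx', 'cy', 'world_to_cam'] 423.61354693225604 [[-0.008, 0.992, -0.127, 0.385], [-1.0, -0.011, -0.026, -0.003], [-0.027, 0.127, 0.992, 1.299], [0.0, 0.0, 0.0, 1.0]]
{'t': 0.1, 'joint_positions': array([ 1.17901286,  0.46827209, -0.01159138,  1.60354516,  0.00598179,
        1.07142416, -0.05629451]), 'dq': array([-0.00014268, -0.00091159, -0.00058737, -0.00232397, -0.00105272,
        0.00135049,  0.001168  ]), 'joint_efforts': array([ 1.42444005e-03, -5.21643913e+01, -1.20059124e-02, -2.44364816e+01,
       -5.67343784e-02,  1.41003492e-02,  5.17942749e-05]), 'tool_pos': array([ 0.22188937, -0.61037794,  0.21374101]), 'tool_rot': array([ 9.84838693e-01,  1.73470742e-01, -1.91839293e-04, -7.84007227e-04]), 'force': array([ 0.20674915,  0.67690155, -0.84944542]), 'wrist_torque': array([-0.03602546,  0.02643692, -0.00684138]), 'finger_force': 0.0, 'finger_gap': 0.9980429257361693}
```

View pics/scene0.png

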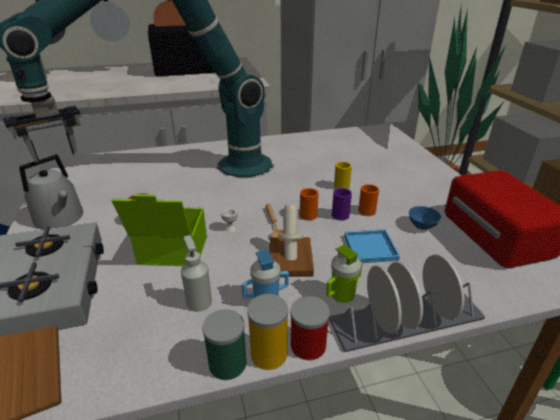

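View pics/top0.png

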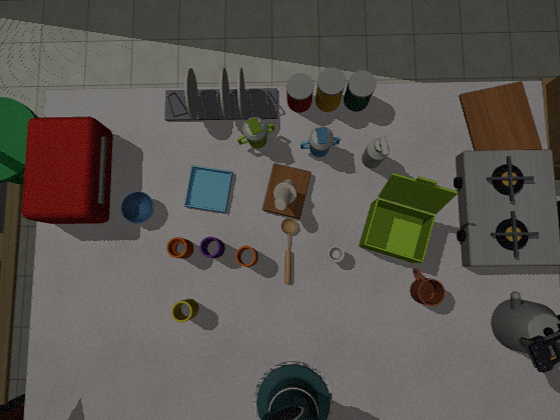

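The scene picture shows the layout. In the top picture the orange sleeves are at (180,248) and (247,256), with purple at (212,247) and yellow at (184,311). The peg is at (285,193), the box at (398,230) with its lid open at (418,193), and the tray at (209,189).

```bash
cat > m.py <<'E'
from h import *
c=np.load('pics/last_top.npz'); W=cloud(c); im=c['pixels']; hsv=cv2.cvtColor(im,cv2.COLOR_RGB2HSV)
s=np.load('pics/last_scene.npz'); WS=cloud(s); hs=cv2.cvtColor(s['pixels'],cv2.COLOR_RGB2HSV)
def box(W,r): # u0,v0,u1,v1
    return W[r[1]:r[3],r[0]:r[2]].reshape(-1,3)
print('table',np.nanmedian(box(W,(300,270,320,290)),0))
for n,r in dict(sL=(162,230,196,264),purp=(198,232,227,262),sR=(232,242,262,270),yel=(168,295,202,325),egg=(325,243,348,266),bowl=(118,188,158,226),mug=(405,265,448,308)).items():
    p=box(W,r); zt=np.nanpercentile(p[:,2],98); q=p[p[:,2]>zt-.008]
    (x,y),rad=cv2.minEnclosingCircle(q[:,:2].astype(np.float32)); print(n,round(zt,4),len(q),np.round([x,y,rad],4))
for n,r,z0,z1 in (('tray',(180,160,240,218),.010,.03),('boxrim',(350,170,460,270),.098,.112),('foot',(258,160,316,222),.02,.032)):
    p=box(W,r); q=p[(p[:,2]>z0)&(p[:,2]<z1)]; print(n,len(q),cv2.minAreaRect(q[:,:2].astype(np.float32)),np.median(q[:,2]))
p=box(W,(258,160,316,222)); q=p[p[:,2]>.06]; print('peg top',len(q),q[q[:,2].argmax()],q.min(0),q.max(0))
# lid: points above the rim
p=box(W,(370,165,465,225)); q=p[p[:,2]>.125]; m=q.mean(0); u,sv,vt=np.linalg.svd(q-m,full_matrices=False); print('lid',len(q),m,vt[2],q.max(0),q.min(0),sv)
p=box(WS,(115,185,195,240)); q=p[p[:,2]>.125]; print('lidscene',len(q),q.max(0),q.min(0))
for n,r in dict(lime=(238,112,276,155),sky=(298,122,342,160),bot=(360,134,392,170),spoon=(280,216,300,285)).items():
    p=box(W,r); q=p[p[:,2]>.012]; print(n,len(q),np.round(q.min(0),3),np.round(q.max(0),3))
E
python3 m.py
python3 - <<'E'
import cv2
a=cv2.imread('pics/top0.png')[150:280,160:460]; cv2.imwrite('pics/crop1.png',cv2.resize(a,None,fx=2.6,fy=2.6,interpolation=cv2.INTER_CUBIC))
E
```

```text
table [ 0.3528887  -0.05445321 -0.00036225]
sL 0.0907 139 [0.4501 0.3316 0.0299]
purp 0.0915 137 [0.4514 0.236  0.0302]
sR 0.0915 128 [0.4238 0.1332 0.0298]
yel 0.0915 140 [0.2702 0.3135 0.0305]
egg 0.0645 122 [ 0.429  -0.1261  0.0247]
bowl 0.0463 185 [0.5754 0.4666 0.0506]
mug 0.0854 150 [ 0.3187 -0.3883  0.0386]
tray 342 ((0.6509847640991211, 0.2562919855117798), (0.13242214918136597, 0.16276070475578308), 80.9867935180664) 0.016339391962322036
boxrim 498 ((0.4956359267234802, -0.3039873540401459), (0.17091870307922363, 0.14496198296546936), 72.0774917602539) 0.10413780868707945
foot 1339 ((0.6241177916526794, 0.01511700451374054), (0.11954928189516068, 0.15062081813812256), 75.86205291748047) 0.025388552182014745
peg top 483 [0.57291701 0.02713416 0.15078131] [ 0.55031032 -0.01217319  0.06000578] [0.63787028 0.05258911 0.15078131]
lid 1701 [ 0.58418582 -0.33180273  0.19246617] [-0.91540271  0.29122874  0.27789152] [ 0.62473455 -0.24720208  0.25998016] [ 0.540535   -0.41852436  0.12510254] [1.98421893 1.59574722 0.05871952]
lidscene 2354 [ 0.7081951  -0.24681303  0.2596727 ] [ 0.54696687 -0.41789411  0.12512716]
lime 823 [0.757 0.047 0.012] [0.879 0.165 0.146]
sky 699 [ 0.727 -0.146  0.012] [ 0.797 -0.029  0.147]
bot 588 [ 0.688 -0.28   0.012] [ 0.755 -0.218  0.189]
spoon 288 [ 0.343 -0.024  0.012] [0.546 0.034 0.03 ]
```

View pics/crop1.png

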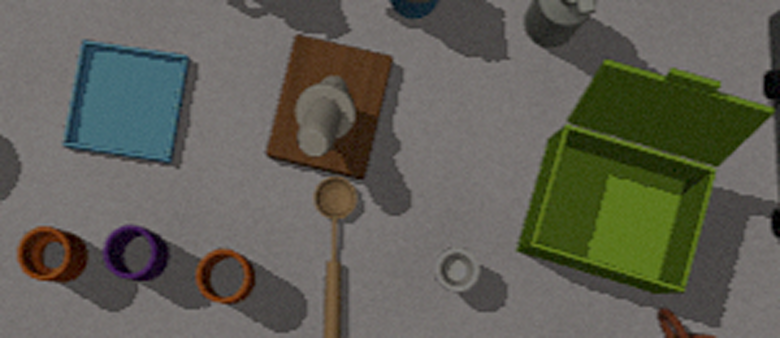

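The crop confirms the layout: the peg tip leans towards the robot at crop (315,135), the tray is centred at (127,100), and the box opening at (620,210) has its lid behind it. Next I'll refine the peg, tray and box poses.

```bash
cat > fit.py <<'E'
from m import *
from scipy.optimize import least_squares
print('----')
hue=lambda h,a,b,s:(h[...,0]>a)&(h[...,0]<b)&(h[...,1]>s)
t=np.zeros(im.shape[:2],bool); t[155:222,178:242]=1
q=W[t&hue(hsv,90,110,80)]; q=q[(q[:,2]>.011)&(q[:,2]<.025)]; print('tray',cv2.minAreaRect(q[:,:2].astype(np.float32)))
t[:]=0; t[170:275,350:460]=1
q=W[t&hue(hsv,28,45,80)]
a=np.deg2rad(-17.8); X=np.array([np.cos(a),np.sin(a)]); Y=np.array([-X[1],X[0]])
q=q[abs(q[:,2]-.104)<.006]; bx=q[:,:2]@X; by=q[:,:2]@Y; print('box x',np.percentile(bx,[0,2,98,100]),'y',np.percentile(by,[0,1,99,100]))
# peg: cylinder shaft points from both cameras
g0=np.array([.6047,.0200,.075]); P=np.vstack([box(W,(258,160,316,222)),box(WS,(260,190,320,270))])
P=P[~np.isnan(P).any(1)]
d0=np.array([-np.sin(np.deg2rad(35))*.9697,np.sin(np.deg2rad(35))*.2443,np.cos(np.deg2rad(35))])
def ax(p): 
    th=np.deg2rad(p[2]); return np.array([np.sin(np.deg2rad(35))*np.cos(th),np.sin(np.deg2rad(35))*np.sin(th),np.cos(np.deg2rad(35))])
def rad(p,Q):
    d=ax(p); v=Q-[p[0],p[1],.075]; z=v@d; return z,np.linalg.norm(v-np.outer(z,d),axis=1)
p=np.array([.6047,.02,165.9])
for _ in range(4):
    z,r=rad(p,P); k=(z>6)if 0 else (z>.006)&(z<.062)&(r<.027); Q=P[k]
    p=least_squares(lambda p:rad(p,Q)[1]-.0205,p,loss='soft_l1',f_scale=.002,x_scale=[.01,.01,10]).x
print('peg',p,k.sum(),np.std(rad(p,Q)[1]-.0205)); z,r=rad(p,P); print('tip z',np.percentile(z[r<.013],[50,95]), 'collar', np.median(z[(r>.026)&(r<.033)&(abs(z)<.006)]))
E
python3 fit.py | sed -n '/----/,$p'
```

```text
----
tray ((0.63462895154953, 0.2566673755645752), (0.12825500965118408, 0.13039638102054596), 80.87754821777344)
box x [0.49242249 0.49278413 0.63460714 0.63715002] y [-0.2234097  -0.22260846 -0.05286926 -0.0524926 ]
peg [6.04904481e-01 1.79514606e-02 1.65715174e+02] 423 0.0017025155185913404
tip z [0.08019263 0.08355209] collar -0.00044355328584407125
```

```bash
cat >> h.py <<'E'
SL=np.array([.4501,.3316]); SR=np.array([.4238,.1332]); TRAY=np.array([.6346,.2567]); BOX=np.array([.4933,-.3032])
az=np.deg2rad(165.75); s35,c35=np.sin(np.deg2rad(35)),np.cos(np.deg2rad(35))
PEG=np.array([.6049,.0188,.075]); D=np.array([s35*np.cos(az),s35*np.sin(az),c35])
ba=np.deg2rad(-17.8); BX=np.array([np.cos(ba),np.sin(ba),0]); BY=np.array([-BX[1],BX[0],0])
GC=.022 # grasp point above sleeve centre
def quat(z,y):
    z=np.array(z,float); y=np.array(y,float); y-=z*(y@z); y/=np.linalg.norm(y)
    return R.from_matrix(np.c_[np.cross(y,z),y,z]).as_quat()
DOWN=[0,0,-1.]
def best(pos,z,y):
    o=[]
    q0=np.array(sense()['joint_positions'])
    for s in (1,-1):
        q=quat(z,s*np.array(y,float)); j=inverse_kinematics(list(pos),list(q))
        if j is not None: o.append((np.abs(np.array(j)-q0).max(),q,np.round(j,2)))
    o.sort(key=lambda e:e[0]); return o
PEGY=np.array([-D[1],D[0],0])/s35
def pegtcp(zc): return PEG+D*(zc+GC-.019)   # sleeve centre at zc
def up(xy,zbot): return np.r_[xy,zbot+.045+GC-.019]
E
python3 - <<'E'
from h import *
for n,p,z,y in (('SR',up(SR,0),DOWN,[1,0,0]),('SRup',up(SR,.15),DOWN,[1,0,0]),('SL',up(SL,0),DOWN,[1,0,0]),('peg',pegtcp(.045),-D,PEGY),('pegpre',pegtcp(.15),-D,PEGY),('pegpre in-plane',pegtcp(.15),-D,[D[0],D[1],.0]),('box',up(BOX,.005),DOWN,BY),('boxup',up(BOX,.15),DOWN,BY),('tray',up(TRAY,.005),DOWN,PEGY),('trayup',up(TRAY,.15),DOWN,PEGY)):
    print(n,np.round(p,3),[(e[1].round(2),e[2]) for e in best(p,z,y)])
E
```

```text
SR [0.424 0.133 0.048] [(array([0.71, 0.71, 0.  , 0.  ]), array([ 0.42,  0.64, -0.98,  2.16,  0.81,  0.76, -1.1 ])), (array([ 0.71, -0.71,  0.  ,  0.  ]), array([ 0.62,  0.95, -1.33,  2.15,  1.12,  1.07,  1.8 ]))]
SRup [0.424 0.133 0.198] [(array([0.71, 0.71, 0.  , 0.  ]), array([ 0.58,  0.34, -1.11,  2.05,  0.37,  0.97, -0.72])), (array([ 0.71, -0.71,  0.  ,  0.  ]), array([ 0.69,  0.45, -1.29,  2.05,  0.51,  1.02,  2.29]))]
SL [0.45  0.332 0.048] [(array([0.71, 0.71, 0.  , 0.  ]), array([-0.11,  0.7 , -0.77,  1.9 ,  0.67,  0.82, -1.25])), (array([ 0.71, -0.71,  0.  ,  0.  ]), array([ 0.18,  1.1 , -1.34,  1.89,  1.17,  1.23,  1.56]))]
peg [0.578 0.026 0.114] [(array([ 0.12,  0.95, -0.04,  0.3 ]), array([ 0.42,  0.47, -0.8 ,  2.26,  1.7 ,  0.59, -0.43])), (array([ 0.95, -0.12,  0.3 ,  0.04]), array([-0.44,  0.33,  0.2 ,  2.31,  1.76,  0.22,  2.5 ]))]
pegpre [0.52 0.04 0.2 ] [(array([ 0.12,  0.95, -0.04,  0.3 ]), array([ 0.74,  0.24, -1.16,  2.3 ,  1.29,  0.57, -0.1 ]))]
pegpre in-plane [0.52 0.04 0.2 ] [(array([0.75, 0.59, 0.18, 0.24]), array([-0.12,  0.08, -0.23,  2.34,  1.08,  0.4 
[... 280 characters left out ...]
,  0.64, -0.54,  1.86,  0.46,  0.77,  1.37]))]
boxup [ 0.493 -0.303  0.198] [(array([ 0.99, -0.15,  0.  ,  0.  ]), array([ 0.53,  0.37, -0.04,  1.8 ,  0.02,  0.98, -1.4 ])), (array([0.15, 0.99, 0.  , 0.  ]), array([ 0.97,  0.45, -0.62,  1.77,  0.3 ,  1.02,  1.5 ]))]
tray [0.635 0.257 0.053] [(array([0.12, 0.99, 0.  , 0.  ]), array([ 0.01,  0.83, -0.68,  1.58,  0.6 ,  0.95,  0.46])), (array([ 0.99, -0.12,  0.  ,  0.  ]), array([-0.16,  0.75, -0.4 ,  1.59,  0.36,  0.87, -2.52]))]
trayup [0.635 0.257 0.198] [(array([0.12, 0.99, 0.  , 0.  ]), array([ 0.22,  0.82, -1.09,  1.48,  0.74,  1.29,  0.37])), (array([ 0.99, -0.12,  0.  ,  0.  ]), array([-0.02,  0.63, -0.62,  1.49,  0.39,  1.14, -2.54]))]
```

```bash
cat >> h.py <<'E'
INP=np.array([D[0],D[1],0])
def go(pos,z,y,q=None):
    if q is None:
        e=best(pos,z,y); q=e[0][1]
    movep(list(pos),list(q)); return q
def pick(xy):
    go(up(xy,.16),DOWN,[1,0,0]); movel(list(up(xy,.0)),.2); gripper_close(25); 
    s=sense(); print('grasp',s['t'],s['finger_gap'],s['finger_force']); movel(list(up(xy,.16)),.2)
def probe(z0=.150,limit=6.):
    q=go(pegtcp(z0),-D,INP); pause(.3)
    f0=np.array(sense()['force']); z=z0; log=[]
    print('pre',sense()['t'],sense()['tool_pos']-pegtcp(z0))
    while z>.0405:
        step=.006 if (z>.092 or .055<z<=.08) else .002
        z-=step; movel(list(pegtcp(z)),.06)
        s=sense(); f=np.array(s['force'])-f0; a=f@D; l=np.linalg.norm(f-a*D); zz=(np.array(s['tool_pos'])-PEG)@D-GC+.019
        log.append((round(z,3),round(zz,4),round(a,1),round(l,1)))
        if a>limit or l>15: break
    print(*log); print('t',sense()['t'],'gap',sense()['finger_gap']); return z
E
python3 - <<'E'
from h import *
pick(SR); probe(); snap('scene','p1.png'); snap('top','p1t.png')
E
```

```text
grasp 4.3417 0.6613083048496483 25.00085413455963
pre 6.5167 [2.03179750e-04 2.46485555e-04 6.67108376e-05]
(0.144, np.float64(0.1438), np.float64(0.8), np.float64(1.2)) (0.138, np.float64(0.138), np.float64(0.4), np.float64(0.8)) (0.132, np.float64(0.132), np.float64(0.3), np.float64(0.5)) (0.126, np.float64(0.1261), np.float64(0.9), np.float64(0.9)) (0.12, np.float64(0.1201), np.float64(0.1), np.float64(0.4)) (0.114, np.float64(0.1141), np.float64(1.0), np.float64(0.5)) (0.108, np.float64(0.108), np.float64(-0.2), np.float64(0.5)) (0.102, np.float64(0.1021), np.float64(1.4), np.float64(0.7)) (0.096, np.float64(0.0961), np.float64(1.4), np.float64(0.9)) (0.09, np.float64(0.09), np.float64(-0.2), np.float64(0.8)) (0.088, np.float64(0.0881), np.float64(0.9), np.float64(0.7)) (0.086, np.float64(0.0859), np.float64(0.3), np.float64(0.7)) (0.084, np.float64(0.0839), np.float64(0.6), np.float64(0.5)) (0.082, np.float64(0.0819), np.float64(-0.2), np.float64(1.1)) (0.08, np.float64(0.0799), np.float64(0.4), np.float64(0.8)) (0.074, np.float64(0.0738), np.float64(-0.5), np.float64(0.7)) (0.068, np.float64(0.0679), np.float64(1.0), np.float64(0.7)) (0.062, np.float64(0.0619), np.float64(0.7), np.float64(1.2)) (0.056, np.float64(0.0559), np.float64(0.3), np.float64(0.8)) (0.05, np.float64(0.0499), np.float64(-0.3), np.float64(0.5)) (0.048, np.float64(0.048), np.float64(1.0), np.float64(1.5)) (0.046, np.float64(0.0459), np.float64(0.9), np.float64(0.7)) (0.044, np.float64(0.0446), np.float64(11.9), np.float64(1.9))
t 12.2667 gap 0.6571022264672975
```

Sleeve R is clear: it went right down to the collar, with contact at z≈0.0446. It goes in the box.

```bash
cat >> h.py <<'E'
def place(xy,floor,y,ylist):
    for p in ylist: q=go(p,DOWN,y)
    movel(list(up(xy,floor+.025)),.25); 
    f0=np.array(sense()['force']); z=floor+.006
    movel(list(up(xy,z)),.08)
    while z>floor-.003:
        z-=.0015; movel(list(up(xy,z)),.05)
        if (np.array(sense()['force'])-f0)[2]>3: break
    print('set down',z,sense()['t']); gripper_open(); movel(list(up(xy,.2)),.3)
E
python3 - <<'E'
from h import *
movel(list(pegtcp(.155)),.2)
place(BOX,.005,BY,[np.array([.47,-.06,.30]),np.r_[BOX,.30]])
print(sense()['t'],sense()['joint_positions'].round(2)); snap('top','b1.png'); snap('scene','b1s.png')
W=cloud(np.load('pics/last_top.npz')); im=np.load('pics/last_top.npz')['pixels']
a=cv2.imread('pics/b1s.png')[120:300,60:460]; b=cv2.imread('pics/b1.png')[150:290,160:460]
cv2.imwrite('pics/b1c.png',np.vstack([cv2.resize(a,(660,297)),cv2.resize(b,(660,303))]))
E
```

```text
set down 0.003500000000000001 17.6833
19.1167 [ 1.15  0.47 -0.87  1.71  0.39  1.15 -1.71]
```

View pics/b1c.png

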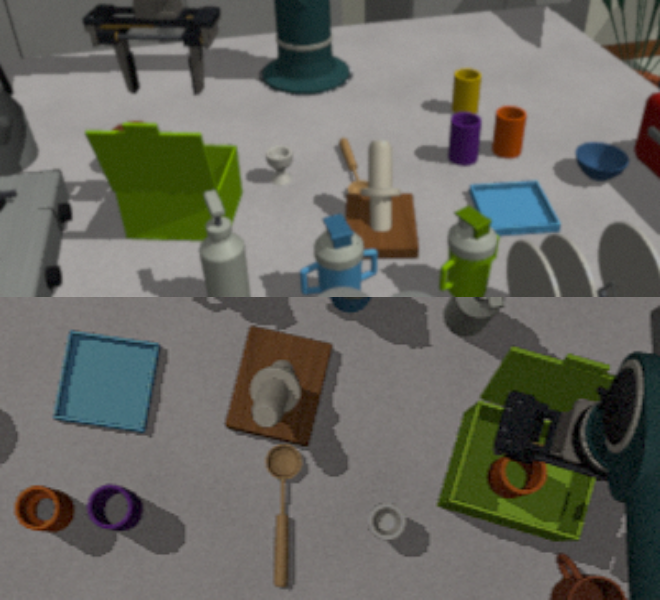

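The clear sleeve stands upright in the box, at composite (518,475), with nothing else disturbed. Now the other sleeve.

Run:
```python
from h import *
go(np.array([.45,.0,.28]),DOWN,[1,0,0])
pick(SL)
go(np.array([.47,.12,.28]),DOWN,[1,0,0])
probe()
```

```text
grasp 23.2083 0.6528413580400152 25.000394554808736
pre 26.3167 [0.00043878 0.0002545  0.00025397]
(0.144, np.float64(0.1438), np.float64(-0.5), np.float64(1.4)) (0.138, np.float64(0.138), np.float64(-0.4), np.float64(1.0)) (0.132, np.float64(0.132), np.float64(-0.6), np.float64(0.7)) (0.126, np.float64(0.1261), np.float64(0.2), np.float64(0.6)) (0.12, np.float64(0.1201), np.float64(-0.6), np.float64(0.6)) (0.114, np.float64(0.1141), np.float64(-0.6), np.float64(0.7)) (0.108, np.float64(0.1081), np.float64(-0.9), np.float64(1.2)) (0.102, np.float64(0.1021), np.float64(0.0), np.float64(1.4)) (0.096, np.float64(0.0961), np.float64(-0.6), np.float64(1.0)) (0.09, np.float64(0.09), np.float64(-0.3), np.float64(1.2)) (0.088, np.float64(0.088), np.float64(-0.4), np.float64(0.2)) (0.086, np.float64(0.0859), np.float64(-1.9), np.float64(0.6)) (0.084, np.float64(0.084), np.float64(1.6), np.float64(1.1)) (0.082, np.float64(0.0823), np.float64(6.2), np.float64(1.5))
t 29.8167 gap 0.6497719835559782
```

This one stops at z≈0.082–0.084, so it's the lipped sleeve and goes on the tray.

Run:
```python
from h import *
movel(list(pegtcp(.155)),.2)
place(TRAY,.005,[1,0,0],[np.array([.50,.12,.28]),np.r_[TRAY,.25]])
go(np.array([.5,.0,.36]),DOWN,BY)
H=np.r_[BOX,.105]+.07*BX
p=H+.10*BX; p[2]=.36
go(p,DOWN,BY); gripper_close(10)
print(sense()['t'],sense()['tool_pos']-p,p)
snap('top','c1.png'); snap('scene','c1s.png')
a=cv2.imread('pics/c1s.png')[60:300,60:460]; b=cv2.imread('pics/c1.png')[150:290,160:460]
cv2.imwrite('pics/c1c.png',np.vstack([cv2.resize(a,(560,310)),cv2.resize(b,(560,280))]))
```

```text
set down 0.003500000000000001 34.475
39.8833 [6.48829656e-06 6.53794542e-06 2.43216206e-05] [ 0.655162  -0.3551682  0.36     ]
```

View pics/c1c.png

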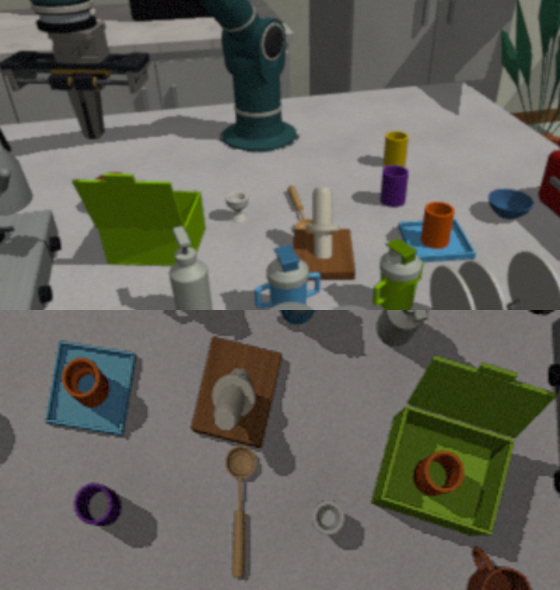

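The composite shows both sleeves standing in their places: the tray one at (85,380) and the box one at (438,472). The arm is missing from the top view near the lid, so I'll check where it really is.

Run:
```python
from h import *
s=sense(); print(s['t'],s['tool_pos'],s['tool_rot'],s['joint_positions'].round(3),s['finger_gap'])
for n in('scene','top'):
    c=np.load(f'pics/last_{n}.npz'); p=c['world_to_cam']@np.r_[s['tool_pos'],1]; print(n,c['cx']+c['fx']*p[0]/-p[2],c['cy']-c['fy']*p[1]/-p[2])
c=snap('top','d1.png'); snap('scene','d1s.png')
cv2.imwrite('pics/d1c.png',np.hstack([cv2.resize(cv2.imread('pics/d1.png'),(400,300)),cv2.resize(cv2.imread('pics/d1s.png'),(400,300))]))
```

```text
39.9833 [ 0.65516787 -0.35517069  0.36001905] [ 9.87959591e-01 -1.54712141e-01  9.10770142e-06 -4.35299461e-06] [ 0.782  0.635 -0.613  1.104  0.349  1.499 -1.64 ] 0.007114398688255076
scene 127.78037316720821 165.6019675181497
top 447.5690481434542 147.06447547867774
```

View pics/d1c.png

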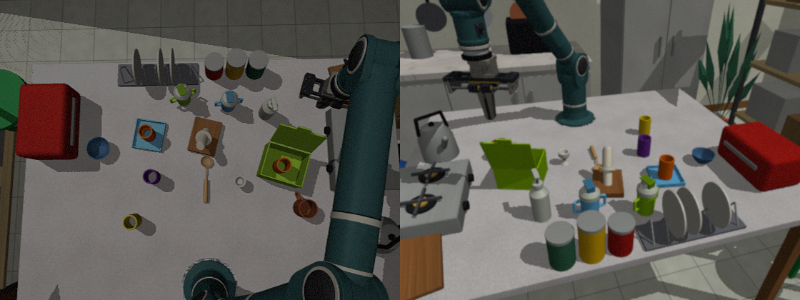

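The arm is where it should be; my crop had cut it off. At height 0.36 it sits at (447,147) in the top view, clear of the lid and bottle. Now I'll close the lid.

Run:
```python
from h import *
H=np.r_[BOX,.105]+.07*BX; Z=np.array([0,0,1.]); f0=np.array(sense()['force'])
def C(th,r=.120): 
    n=np.sin(th)*BX+np.cos(th)*Z
    return H+r*(-np.cos(th)*BX+np.sin(th)*Z)+(.007+.010*np.sin(th))*n
def st(tag): 
    s=sense(); print(tag,round(s['t'],1),(np.array(s['force'])-f0).round(1))
p=H+.10*BX; p[2]=.215; movel(list(p),.2); st('down')
movel(list(C(np.pi/2)),.12); st('90')
for th in np.deg2rad([80,70,60,50,40,30,22,15,8,3,0,-1]):
    movel(list(C(th)),.1); st(round(np.rad2deg(th)))
e=C(0); e[2]=.30; movel(list(e),.2); go(np.array([.45,-.1,.36]),DOWN,BY); st('end')
snap('top','e1.png'); snap('scene','e1s.png')
W=cloud(np.load('pics/last_top.npz'))
q=W[165:285,340:470].reshape(-1,3); q=q[(q[:,2]>.09)]; r=(q-H); x=r[:,:2]@BX[:2]; y=r[:,:2]@BY[:2]
for a,b in((-.16,-.145),(-.13,-.1),(-.08,-.05),(-.04,-.01)):
    k=(x>a)&(x<b)&(abs(y)<.08)&(q[:,2]<.2); print(a,k.sum(),np.median(q[k,2]) if k.any() else None)
cv2.imwrite('pics/e1c.png',np.hstack([cv2.resize(cv2.imread('pics/e1.png'),(400,300)),cv2.resize(cv2.imread('pics/e1s.png'),(400,300))]))
```

```text
down 41.0 [1.3 0.1 0.6]
90 41.8 [ 0.9  0.4 -0. ]
80 42.2 [ 0.4 -0.2  0. ]
70 42.5 [1.  0.5 0.5]
60 42.9 [ 0.3 -0.2  0.1]
50 43.3 [ 0.2  0.1 -0. ]
40 43.6 [ 1.4 -1.3 -0.9]
30 44.0 [ 0.  -0.8 -0. ]
22 44.4 [-0.1 -0.8  0.2]
15 44.7 [0.3 0.1 0.5]
8 45.0 [ 1.1 -1.5 -1. ]
3 45.2 [ 1.3 -0.9 -0.7]
0 45.5 [ 1.  -1.3  5. ]
-1 45.7 [-4.3  2.  22.3]
end 47.6 [ 1.  -1.7 -0. ]
-0.16 26 0.11139510325616231
-0.13 298 0.11162500388629715
-0.08 319 0.11152740645645287
-0.04 377 0.11186365897779704
```

View pics/e1c.png

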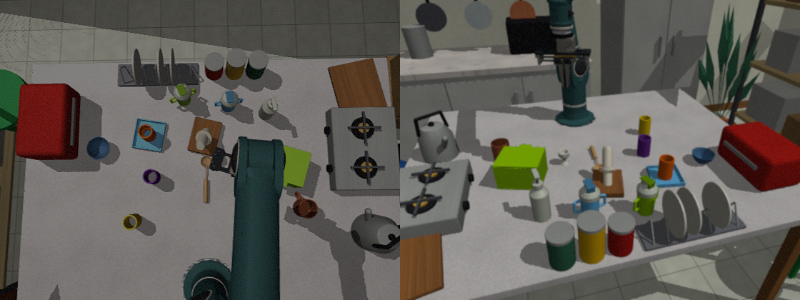

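The lid lies flat at about 0.1115 along its whole length, in the top view around (295,165). The lipped sleeve stands on the tray at (147,133), and the bystanders haven't moved.

```bash
python3 -c "
from station import *
print(close_job())"
```

```text
the job is handed in; nothing more can be done
None
```

The job is handed in: the clear sleeve stands upright in the lime box, the lipped one stands upright on the sky-blue tray, and the box lid is shut, after about 48 s on the robot's clock.

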